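# Ready the salt mill: pot home under the spout, grind number 6

### The job

Get the salt mill ready: stand the wooden pot upright on the mill's tray between the guide rails and gently push it fully home under the spout, against the stop. Set the grind to 6 with the dial on top: press it down until it meets its cushioned stop, keep it pressed while turning, and let it spring right up with 6 in the window. Do not force the dial or ram the pot, and leave the other things where they are.

Things in the scene. Friction and masses are not known exactly. Their poses are not given: they have to be found in the camera images.
- salt_pot: open turned wooden pot, round, 62 mm across, 50 mm high, 0.12 to 0.26 kg; origin at the centre of its underside. Starts upright on the worktop right of the hob, in any of three places shared with a garlic bulb and a brown spice jar (at least 90 mm between centres)
- mill: dark green electric salt mill, fixed, 230 mm long, 86 mm wide. Origin on the dial's vertical axis, at the underside; its -x side is the front with the pot's tray (top 6 mm high, front edge at x = -135 mm), z up. Head round, 101 mm across, from 92 mm up to a flat top plate (60 mm across) at 143 mm; window on the head's sloping front; a hopper, 147 mm high, behind the head (to x = 96 mm)
- tray_mouth (a point): where the pot is set down: on the tray's top, 104 mm in front of the mill's axis and 42 mm short of the seat, axes as the mill's. Steel guide rails run from the tray's front edge to the seat, tops 15 mm above the worktop, inner faces 67 mm apart, flared to 76 mm in front
- pot_seat (a point): on the tray's top, 62 mm in front of the mill's axis: centre of the pot's underside when it touches the rubber stop behind it (2.5 mm play to either side). Axes as the mill's; push along +x. The spout hangs over it: 64 to 91 mm above the worktop, 17 mm wide, forward to 62 mm from the axis, so the pot cannot be lowered in from above
- dial_cap: the dial, round aluminium grip on a thin stem, turns with the drum and can be pressed down. A spring holds it up (4 N at the top, 0.35 N more per mm). While up it is locked and must not be twisted. Pressed 6 to 14 mm it comes free and meets a cushion that adds 14 N per mm; the depth is hidden and differs. More than 12 N on the lock or the cushion harms it. Origin as the mill's
- dial_grip (a point): on the dial's axis, moves with it, where to grip: 184 mm above the worktop when up; grip 44 mm across at any yaw, from 24 mm below this point to 15 mm above. A push of about 13 N in all, reached slowly, rests on the cushion at any depth: hold that height and turn. Let go near a number, the dial slides into that number's notch and springs up
- drum (a joint): angle of the number drum, which turns with the dial and shows in the window: 0 at number 1, 0.6283 rad (36 degrees) more for each next number up to 9, so 6 is at 3.1416. It grows when the dial is turned clockwise seen from above. Starts at 4, locked; about 0.04 rad play either way in each number's notch; turns easily once freed
- pot_stop: fixed rubber pad on the mill's column that stops the pot, 34 mm wide, 14 to 40 mm above the worktop; origin at its middle, 1.5 mm behind its face. Must not take more than 20 N
- window (a point): middle of the window on the head's sloping front, 18 x 26 mm in a steel frame; the number in it, 20 mm high, dark on cream, is the grind setting
- garlic: garlic bulb, 60 mm; bystander, origin at the centre of its underside
- spice_g: brown spice jar with black cap, 41 mm across, 85 mm high; bystander, origin at the centre of its underside
- mug_tea: green and white mug, 101 mm high, left of the mill; bystander, origin at the centre of its underside
- pepper_mill: dark wooden pepper mill, 58 mm across, 170 mm high, behind the mill; bystander, origin at the centre of its underside
Not all that is in view belongs to the job. What is shaped like the salt_pot but orange or turquoise is not meant.

How it is judged:
At the end, for the whole second after the job is handed in: The pot stands upright and still on the tray within 6 mm of its seat, the drum shows 6 (within 0.08 rad), and the dial has sprung up to within 1.5 mm of its top, released (horizontal distance between salt_pot and pot_seat below 0.006 m and z of salt_pot in the frame of pot_seat below 0.003 m and angle between salt_pot's own z axis and vertical below 0.05 rad and linear speed of salt_pot below 0.02 m/s and value of joint drum between 3.06 and 3.22 rad and z of dial_grip in the frame of mill above 0.1825 m); the robot touches nothing.
It fails at once if the dial is forced: more than 12 N on its lock or its cushioned stop (contact force between dial_cap and mill above 12 N).
It fails at once if the pot is rammed against its stop with more than 20 N (contact force between salt_pot and pot_stop above 20 N).
It fails at once if a bystander is shifted by more than 30 mm (distance of any of garlic, spice_g, mug_tea, pepper_mill from where it was at the start of the episode above 0.03 m).
It also fails if it takes over 67 s, if anything falls off the work surface, if the arm or the gripper's body presses on something with over 40 N, if the wrist force passes 120 N, or if a joint passes its speed limit or range.

### The arm

A 6-joint arm with a two-finger parallel gripper is mounted at the origin on a cart in front of the work surface, level with it; the furniture and walls round the work are solid. World frame = base frame: x ahead of the robot, y to its left, z up, the work surface at z = 0. Lengths are in m, angles in rad, forces in N, time in s.
With the tool pointing down it reaches from about 0.35 to 0.85 m from the base axis. Payload 8.1 kg.
Tool frame: the origin (TCP) lies on the mounting face of the last link; the fingertips stand 186 mm ahead of it and the grasp point (between the pads) lies 167 mm ahead of it; z points along the fingers, y is the line along which they close (so a half turn about z gives the same grasp; the last joint's range is limited). The gripper opens to 93 mm and grips with 3 to 60 N. Pads are 15 mm wide; open, the fingers measure 128 mm over their backs; the gripper's body (75 mm by 188 mm) begins 65 mm behind the grasp point.
Start: joints at [-1.248, 0.13, 1.488, -0, 1.523, -0.085], TCP at [0.238, -0.551, 0.405] pointing down, gripper open.
Joint ranges: [-2.96, 2.96], [-0.89, 2.26], [0.02, 2.5], [-1.34, 4.48], [0, 2.73], [-2.66, 2.66]. Speed limits (rad/s): [2.39, 2.39, 2.79, 3.14, 3.14, 3.14].

### API

Orientations are given as a rotation vector (axis times angle).
In Python, from plant import * gives the robot as it stands. The module is installed in compiled form; this text tells all that it offers.
- The arm moves only by the tool arm_command, never from a script. Its argument "increments" is a list of rows, each a list of 6 numbers: the shift along the tool's x, y, z in units of 0.2 m (1.0 is 0.2 m), then the turn, a rotation vector about the tool's x, y, z in units of pi rad (1.0 is pi rad). A call has exactly 5 rows; each row is the pose to reach, as a shift and turn from the pose commanded when the call began, along the tool's axes at that moment, turning the shorter way round; what a row does not reach only later rows make up. A row lasts 1/8 s, in which the tool goes at most 62.5 mm and 10.7 degrees, less where a joint would pass 70% of its speed; a pose out of reach is approached as far as the arm can. A call with a number of a shift or a turn outside -1 to 1 is refused whole. A call with a gripper value outside its range is refused whole. "fingers" is the closure, from -1 (fully open) to 1 (shut), set as the call begins (left out, the last holds). The fingers move at their own pace and stop on an object; "force" is the grip in N (left out, the last holds). Time passes only in rows, so rows that repeat a pose let the fingers close, or fill a call up. It gives the time, the measured TCP pose, the force, the opening and the grip force at its end, in the units of the state.
- read_state(): the state, without advancing time (a new reading comes with each control period).
- read_camera(name): name is "scene" or "top" or "wrist"; returns a dict with "image" (384x512x3 uint8, red, green, blue), "fx", "fy", "cx", "cy" (pixels), "k1" (the pictures are not rectified: a ray, as slopes to the right and down, at radius r is drawn at 1 + k1 r^2 times it, then the intrinsics apply), "T" (4x4, takes a point from camera to world coordinates). Camera axes: x right, y down, z forward; pixel columns grow to the right and rows downward; lengths in m; the calibration is good to about 2 mm. A picture is of the moment at which its call begins. There is no depth.
- close_job(): hands the job in; it is judged then, once.
The state is a dict: "t": time; "q": joint angles; "dq": joint speeds; "joint_torque": joint torques, N m; "tool_pos": TCP position; "orientation": TCP orientation; "force": force on the tool from outside, world axes, zero at the start; "wrist_torque": the same for the moment, N m; "opening": finger opening in m; "gripper_force": force on a finger pad.
Only numpy, scipy, OpenCV 4.12 (cv2) and the standard library are available. Lean on these libraries where they do the work, as an engineer would, in place of code of your own. Each camera call takes 0.05 s, during which the arm holds its last target. There are 200 camera calls.

## Working session

There is one attempt and no reset: what is moved stays moved. The work goes in short steps, Python scripts to look and compute and a tool call to move; the robot and the scene stay as the last step left them, time stands still between calls to the robot, and variables do not carry over. Pictures are saved under pics/ and viewed, at most 12 in all, crops included, and the job is handed in when it is done.

Besides the shell and the picture viewer there is one more tool, called after "Request:" as name(argument=value, ...), one argument or row to a line, values as JSON. arm_command: Moves the arm, as the interface text tells. Shifts and turns lie within -1 to 1; 1 stands for 0.2 m of shift or pi rad of turn. Its arguments: {"type":"object","properties":{"increments":{"type":"array","items":{"type":"array","items":{"type":"number","minimum":-1,"maximum":1}}},"fingers":{"type":"number"},"force":{"type":"number"}},"required":["increments"]}

```bash
mkdir -p pics
cat > h.py <<'E'
from plant import *
import numpy as np, cv2
from scipy.spatial.transform import Rotation as R
def cam(n):
    c=read_camera(n); c["image"]=np.ascontiguousarray(c["image"][:,:,::-1]); return c
def ray(c,u,v):
    x,y=(u-c["cx"])/c["fx"],(v-c["cy"])/c["fy"]
    rd=np.hypot(x,y); r=rd
    for _ in range(20): r=rd/(1+c["k1"]*r*r)
    s=r/rd if rd>0 else 1
    d=c["T"][:3,:3]@np.array([x*s,y*s,1]); return c["T"][:3,3],d
def onz(c,u,v,z):
    o,d=ray(c,u,v); return o+d*(z-o[2])/d[2]
def proj(c,p):
    T=np.linalg.inv(c["T"]); q=T[:3,:3]@np.asarray(p)+T[:3,3]
    x,y=q[:2]/q[2]; k=1+c["k1"]*(x*x+y*y); return np.array([x*k*c["fx"]+c["cx"],y*k*c["fy"]+c["cy"]])
E
python3 - <<'E'
from h import *
a=cam("scene");b=cam("top");w=cam("wrist")
import pickle; pickle.dump((a,b,w),open("c0.pkl","wb"))
cv2.imwrite("pics/a.png",a["image"]);cv2.imwrite("pics/b.png",b["image"])
for c in (a,b,w): print(c["fx"],c["cx"],c["cy"],c["k1"],c["T"].round(3).tolist())
print(read_state())
E
```

```text
386.05715693113046 255.243854820842 193.68020523336395 -0.07224704286478874 [[0.999, -0.033, 0.019, 0.458], [-0.031, -0.412, 0.911, -1.62], [-0.022, -0.911, -0.412, 0.894], [0.0, 0.0, 0.0, 1.0]]
363.4508461850112 261.02670155111093 184.9909626095412 -0.07985585834539072 [[0.152, -0.966, 0.209, 0.144], [-0.988, -0.148, 0.035, -0.01], [-0.003, -0.212, -0.977, 1.609], [0.0, 0.0, 0.0, 1.0]]
271.5486891432521 255.46562069080156 187.28343649524635 -0.02181901083651166 [[0.396, -0.884, -0.249, 0.307], [-0.918, -0.382, -0.105, -0.52], [-0.002, 0.27, -0.963, 0.383], [0.0, 0.0, 0.0, 1.0]]
{'t': 0.15, 'q': array([-1.24841076e+00,  1.30997964e-01,  1.48903559e+00,  2.71624625e-05,
        1.52296950e+00, -8.54207793e-02]), 'dq': array([ 4.63524007e-04, -3.66721952e-03, -3.29198910e-03, -5.89316195e-04,
       -3.56415488e-04, -5.42470268e-05]), 'joint_torque': array([-8.25315146e-05, -5.60476756e+01, -4.92334378e+01,  7.68984435e-02,
        3.06425232e-02, -1.07452718e-04]), 'tool_pos': array([ 0.23791784, -0.5506284 ,  0.40391853]), 'orientation': array([-3.07513617e+00, -6.35864803e-01,  2.19462750e-04]), 'force': array([-0.24694876, -0.08554157, -0.68501405]), 'wrist_torque': array([-0.02265979,  0.00775979, -0.00591008]), 'gripper_force': 0.0, 'opening': 0.09326869915035284}
```

View pics/a.png

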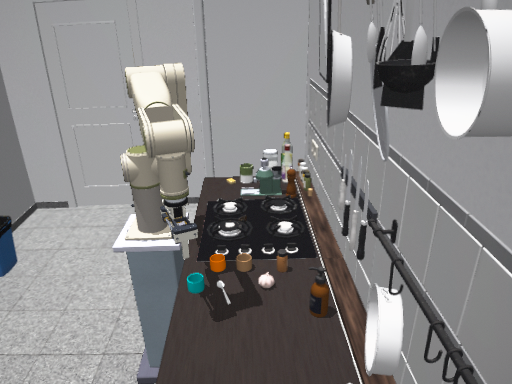

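View pics/b.png

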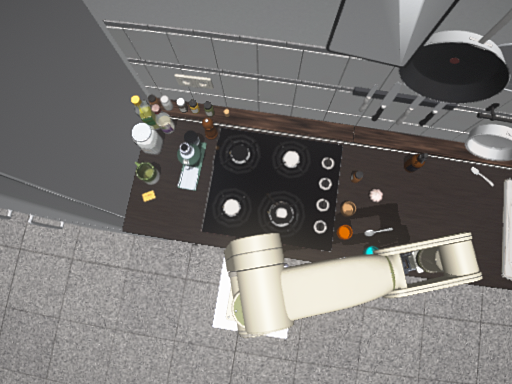

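Scene view: candidates are the wooden pot at (244,262), an orange pot at (217,262), a turquoise pot at (196,283), and the brown jar at (282,262). The garlic is at (266,281) and the mill at about (267,180). In the top view the wooden pot is at (348,209), orange (344,232), turquoise (371,251), mill (190,158). I choose the brown wooden one and check it in a close crop.

Run:
```python
from h import *
import pickle; a,b,w=pickle.load(open("c0.pkl","rb"))
def crop(c,x,y,W,H,s): return cv2.resize(c["image"][y:y+H,x:x+W],None,fx=s,fy=s,interpolation=cv2.INTER_CUBIC)
top=np.hstack([crop(b,160,125,66,75,6)[:,:396],crop(b,325,160,67,75,6)[:,:400]])
bot=np.hstack([crop(a,235,145,66,50,6)[:,:396][:150*2],crop(a,195,240,100,75,4)])[:300] if 0 else np.hstack([crop(a,235,148,66,24,6),crop(a,195,245,100,36,4)]) if 0 else None
bot=np.hstack([cv2.resize(a["image"][150:200,235:310],(396,140*2-130)),cv2.resize(a["image"][245:295,185:295],(400,150))])
top=top[:450];cv2.imwrite("pics/c.png",np.vstack([top[:, :796],bot[:, :796]]))
```

```text
(no output)
```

View pics/c.png

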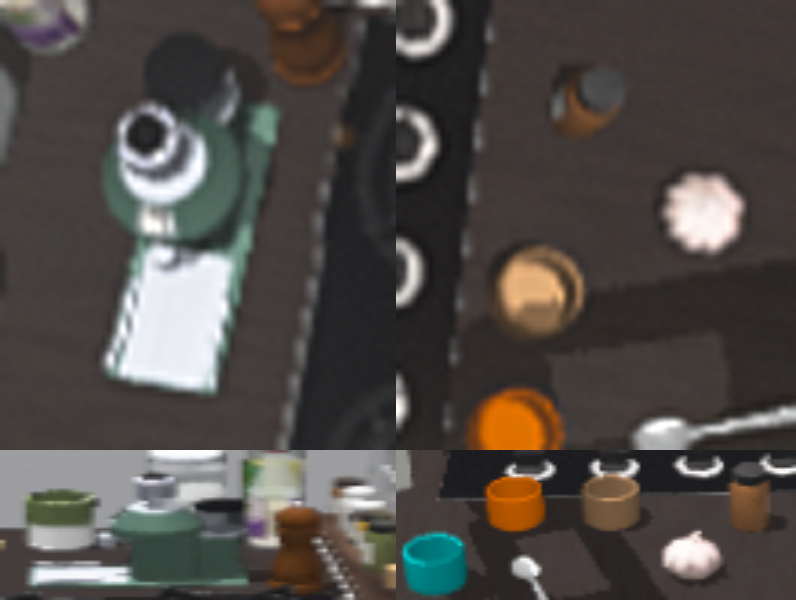

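The crop confirms the brown pot (top pixel ≈ (349,208)), standing beside the orange decoy. In the mill crop the dial is at ≈ (184.5,147), and the tray's front corners at ≈ (178,187.5) and (196,190).

Run:
```python
from h import *
import pickle; a,b,w=pickle.load(open("c0.pkl","rb"))
def mask(c,box,f):
    x,y,W,H=box; hsv=cv2.cvtColor(c["image"],cv2.COLOR_BGR2HSV); m=f(hsv).astype(np.uint8); z=np.zeros_like(m); z[y:y+H,x:x+W]=m[y:y+H,x:x+W]; 
    n,l,s,ce=cv2.connectedComponentsWithStats(z); i=1+np.argmax(s[1:,4]); return (l==i), s[i], ce[i]
wood=lambda h:(h[...,0]>5)&(h[...,0]<22)&(h[...,1]>80)&(h[...,2]>60)
m,s,c=mask(b,(335,195,30,26),wood); print("pot top",s,c,onz(b,*c,0.045))
cnt=max(cv2.findContours(m.astype(np.uint8),0,2)[0],key=len); (cx,cy),r=cv2.minEnclosingCircle(cnt); print(cx,cy,r,onz(b,cx,cy,.04))
m,s,c=mask(a,(232,250,24,24),wood); print("pot scene",s,c, onz(a,s[0]+s[2]/2,s[1]+s[3]/2,.025))
# garlic, jar, orange
for n,p,z in (("orange",(344,232),.05),("jar cap",(359,175),.085),("garlic",(376,195.5),.03),("spoon",(371,232),.0)): print(n,onz(b,*p,z).round(3))
print("dial", onz(b,184.5,147,.199))
f=[onz(b,160+u/6,125+v/6,.006) for u,v in((107,375),(215,392))]; mid=(f[0]+f[1])/2; print(f,mid)
d=onz(b,184.5,147,.199)-mid; print(np.hypot(*d[:2]),np.degrees(np.arctan2(d[1],d[0])))
ed=f[1]-f[0]; print("edge normal",np.degrees(np.arctan2(ed[1],ed[0]))+90, np.linalg.norm(ed))
s=read_state(); print(R.from_rotvec(s["orientation"]).as_matrix().round(3))
```

```text
pot top [340 201  17  16 192] [348.02083333 208.41666667] [ 0.43210709 -0.34583181  0.045     ]
347.9705810546875 208.44117736816406 8.121695518493652 [ 0.43288742 -0.34669636  0.04      ]
pot scene [236 253  16  19 269] [243.57620818 262.12267658] [ 0.43389075 -0.35182235  0.025     ]
orange [ 0.327 -0.338  0.05 ]
jar cap [ 0.578 -0.37   0.085]
garlic [ 0.511 -0.467  0.03 ]
spoon [ 0.35  -0.469  0.   ]
dial [0.55454324 0.37233866 0.199     ]
[array([0.41774343, 0.41683473, 0.006     ]), array([0.4173528 , 0.33330783, 0.006     ])] [0.41754811 0.37507128 0.006     ]
0.1370223759531703 -1.1427203083006874
edge normal -0.2679559921839285 0.08352781522043436
[[ 0.918  0.397 -0.   ]
 [ 0.397 -0.918  0.001]
 [ 0.    -0.001 -1.   ]]
```

Request:
arm_command(
  increments=[
    [0.25,-0.105,0,0,0,0],
    [0.5,-0.21,0,0,0,0],
    [0.75,-0.315,0,0,0,0],
    [0.95,-0.4,0,0,0,0],
    [0.95,-0.4,0,0,0,0],
  ],
  fingers=-1,
  force=15,
)

```text
t: 0.78
tool_pos: [0.3824, -0.3999, 0.4046]
orientation: [-3.075, -0.642, -0.001]
force: [0.7, -0.4, -0.0]
opening: 0.0933
gripper_force: 0.0
```

Run:
```python
from h import *
w=cam("wrist"); cv2.imwrite("pics/w1.png",w["image"]); s=read_state(); print(s["t"],s["tool_pos"],s["orientation"],proj(w,(.433,-.349,.05)))
hsv=cv2.cvtColor(w["image"],cv2.COLOR_BGR2HSV); m=((hsv[...,0]>5)&(hsv[...,0]<22)&(hsv[...,1]>80)&(hsv[...,2]>60)).astype(np.uint8)
n,l,st,ce=cv2.connectedComponentsWithStats(m)
for i in range(1,n):
    if st[i,4]>300: print(st[i],ce[i],onz(w,*ce[i],.05))
import pickle; pickle.dump(w,open("w1.pkl","wb"))
```

```text
0.825 [ 0.3814197  -0.40104012  0.40451796] [-3.07538038e+00 -6.40307800e-01  5.16025738e-04] [233.94488569 119.08687953]
[282   0  43  30 774] [299.34366925  14.2002584 ] [ 0.56463926 -0.37182953  0.05      ]
[485   0  27  48 690] [497.22463768  20.69565217] [ 0.64983887 -0.57595919  0.05      ]
[ 209   91   51   52 2033] [233.87063453 116.50172159] [ 0.43573324 -0.34777928  0.05      ]
[176 162  52  53 536] [207.77052239 179.16604478] [ 0.35145631 -0.34670179  0.05      ]
[180 176  40  36 720] [196.79305556 197.39722222] [ 0.32312154 -0.34232141  0.05      ]
[ 73 257  34  56 685] [ 87.81313869 283.29343066] [ 0.13857212 -0.2430234   0.05      ]
[404 257  35  56 717] [423.53277545 283.23570432] [ 0.33119259 -0.68399685  0.05      ]
[ 230  322  282   29 5150] [376.36912621 338.30970874] [ 0.21971913 -0.67181386  0.05      ]
```

View pics/w1.png

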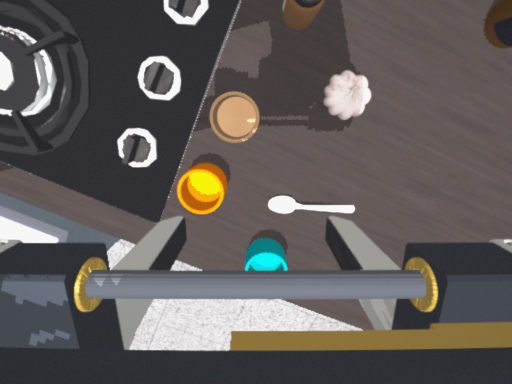

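The wrist view shows the wooden pot at (234,117), orange at (202,188) and turquoise at (266,258). The path between the fingers is clear, so I descend and grip.

Request:
arm_command(
  increments=[
    [0.25,-0.1,0.15,0,0,0],
    [0.35,-0.14,0.42,0,0,0],
    [0.35,-0.14,0.7,0,0,0],
    [0.35,-0.14,0.92,0,0,0],
    [0.35,-0.14,1.0,0,0,0],
  ],
)

```text
t: 1.45
tool_pos: [0.4319, -0.3484, 0.2013]
orientation: [-3.072, -0.633, 0.005]
force: [0.3, 0.3, -0.0]
opening: 0.0927
gripper_force: 0.0
```

Request:
arm_command(
  increments=[
    [0,0,0,0,0,0],
    [0,0,0,0,0,0],
    [0,0,0,0,0,0],
    [0,0,0,0,0,0],
    [0,0,0,0,0,0],
  ],
  fingers=1,
  force=15,
)

```text
t: 2.08
tool_pos: [0.4344, -0.349, 0.2064]
orientation: [3.075, 0.636, 0.002]
force: [-2.3, 1.1, 6.5]
opening: 0.0606
gripper_force: 15.0
```

Request:
arm_command(
  increments=[
    [0,0,-0.2,0,0,0],
    [0,0,-0.5,0,0,-0.03],
    [0.08,-0.18,-0.75,0,0,-0.09],
    [0.2,-0.46,-0.8,0,0,-0.15],
    [0.318,-0.734,-0.8,0,0,-0.222],
  ],
)

```text
t: 2.7
tool_pos: [0.434, -0.1873, 0.3669]
orientation: [2.7, 1.6, 0.003]
force: [1.5, -0.0, -2.5]
opening: 0.0602
gripper_force: 15.0
```

Request:
arm_command(
  increments=[
    [0.2,-0.1,0,0,0,-0.058],
    [0.4,-0.2,0,0,0,-0.116],
    [0.6,-0.3,0,0,0,-0.174],
    [0.8,-0.4,0,0,0,-0.232],
    [0.98,-0.49,0,0,0,-0.289],
  ],
)

```text
t: 3.32
tool_pos: [0.443, 0.032, 0.365]
orientation: [1.725, 2.625, 0.001]
force: [0.5, -0.5, -1.6]
opening: 0.0599
gripper_force: 15.0
```

Request:
arm_command(
  increments=[
    [0.2,0.095,0,0,0,-0.058],
    [0.4,0.19,0,0,0,-0.116],
    [0.6,0.285,0,0,0,-0.174],
    [0.8,0.38,0,0,0,-0.232],
    [0.99,0.472,0,0,0,-0.289],
  ],
)

```text
t: 3.95
tool_pos: [0.4524, 0.2511, 0.365]
orientation: [0.399, 3.116, 0.0]
force: [0.5, -1.2, -3.3]
opening: 0.0602
gripper_force: 15.0
```

Request:
arm_command(
  increments=[
    [0.11,0.2,0,0,0,-0.03],
    [0.22,0.4,0,0,0,-0.055],
    [0.297,0.549,0,0,0,-0.07],
    [0.297,0.549,0,0,0,-0.07],
    [0.297,0.549,0,0,0,-0.07],
  ],
)

```text
t: 4.58
tool_pos: [0.4237, 0.3706, 0.3646]
orientation: [-0.065, -3.141, 0.001]
force: [0.6, -1.0, -1.9]
opening: 0.0605
gripper_force: 15.0
```

Run:
```python
from h import *
w=cam("wrist"); cv2.imwrite("pics/w2.png",w["image"]); s=read_state(); print(s)
import pickle; pickle.dump(w,open("w2.pkl","wb"))
for p in ((.5545,.372,.199),(.4185,.415,.006),(.4185,.331,.006)): print(proj(w,p))
```

```text
{'t': 4.625, 'q': array([ 6.26915609e-01,  5.22829550e-02,  1.64450797e+00, -4.46267416e-04,
        1.44515376e+00, -9.01633609e-01]), 'dq': array([-0.01230978, -0.00456711,  0.00144821,  0.00185657, -0.0033391 ,
       -0.0002715 ]), 'joint_torque': array([ 7.60891344e-01, -5.21075749e+01, -4.96952784e+01,  1.01215092e-01,
        6.14129333e-02,  2.33738947e-04]), 'tool_pos': array([0.42392418, 0.37020889, 0.36468589]), 'orientation': array([-6.62684368e-02, -3.14088010e+00,  8.88247047e-04]), 'force': array([-0.22162379, -0.10742739, -2.81584995]), 'wrist_torque': array([ 0.04197007, -0.11790345, -0.02882544]), 'gripper_force': 14.964967470698411, 'opening': 0.06020120882616203}
[264.44853819 405.22989409]
[290.08158513 166.58232834]
[223.8107697  169.32673485]
```

View pics/w2.png

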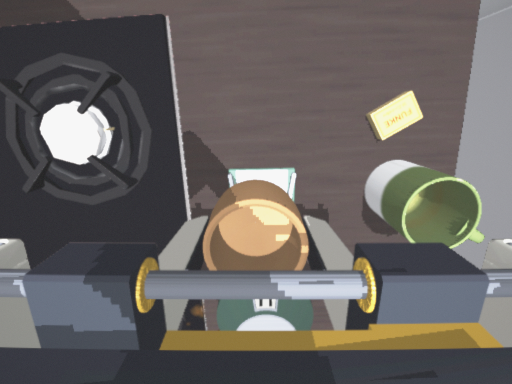

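The wrist view shows the pot held upright. The tray's front corners are at about (229,170) and (295,169), and the mill head is below at about (265,310). I'll fit the tray edges.

Run:
```python
from h import *
import pickle; w=pickle.load(open("w2.pkl","rb"))
im=w["image"][155:215,205:320]; hsv=cv2.cvtColor(im,cv2.COLOR_BGR2HSV)
m=((hsv[...,2]>150)&(hsv[...,1]<60)|(hsv[...,0]>60)&(hsv[...,0]<100)&(hsv[...,1]>50)&(hsv[...,2]>60)).astype(np.uint8)
for v in range(12,40,3):
    x=np.flatnonzero(m[v]); 
    if len(x)>5:
        l,r=x[0]+205,x[-1]+205; P,Q=onz(w,l,v+155,.006),onz(w,r,v+155,.006); print(v+155,l,r,P[:2].round(4),Q[:2].round(4),((P+Q)/2)[:2].round(4),(Q-P)[1].round(4))
for u in range(235,292,8):
    y=np.flatnonzero(m[:,u-205]); print(u,y[0]+155,onz(w,u,y[0]+155,.006)[:2].round(4))
cv2.imwrite("pics/w2c.png",np.hstack([cv2.resize(im,None,fx=4,fy=4,interpolation=cv2.INTER_CUBIC)]))
```

```text
170 229 294 [0.4196 0.3375] [0.4231 0.4199] [0.4214 0.3787] 0.0824
173 229 295 [0.4235 0.3373] [0.4271 0.4212] [0.4253 0.3792] 0.0839
176 228 296 [0.4274 0.3357] [0.4311 0.4225] [0.4292 0.3791] 0.0868
179 229 295 [0.4314 0.3367] [0.435  0.4212] [0.4332 0.3789] 0.0845
182 229 294 [0.4354 0.3364] [0.4389 0.4199] [0.4371 0.3782] 0.0834
185 230 294 [0.4394 0.3375] [0.4429 0.4199] [0.4411 0.3787] 0.0824
188 281 294 [0.4462 0.403 ] [0.4469 0.4198] [0.4465 0.4114] 0.0168
191 285 294 [0.4505 0.4082] [0.4509 0.4198] [0.4507 0.414 ] 0.0117
194 288 294 [0.4547 0.412 ] [0.455  0.4198] [0.4549 0.4159] 0.0078
235 169 [0.4187 0.3452]
243 169 [0.4191 0.3553]
251 169 [0.4195 0.3655]
259 169 [0.42   0.3756]
267 168 [0.4191 0.3858]
275 168 [0.4195 0.3959]
283 168 [0.42  0.406]
291 168 [0.4204 0.4161]
```

View pics/w2c.png

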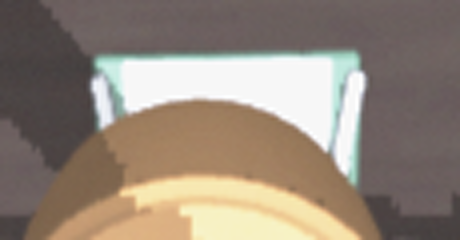

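Run:
```python
from h import *
import pickle; w=pickle.load(open("w2.pkl","rb"))
s=read_state(); print(R.from_rotvec(s["orientation"]).as_matrix().round(4).tolist(), w["T"][:3,3])
print(proj(w,(.4239,.3702,.211)))
hsv=cv2.cvtColor(w["image"],cv2.COLOR_BGR2HSV); m=((hsv[...,0]>5)&(hsv[...,0]<25)&(hsv[...,1]>60)&(hsv[...,2]>50))
for v in range(225,262,6):
    x=np.flatnonzero(m[v,190:325])+190; print(v,x[0],x[-1],(x[0]+x[-1])/2,onz(w,(x[0]+x[-1])/2,v,.211).round(4))
```

```text
[[-0.9991, 0.0422, -0.0], [0.0422, 0.9991, -0.0006], [0.0, -0.0006, -1.0]] [0.34851757 0.37415356 0.34345229]
[254.0679725  254.35101393]
225 207 303 255.0 [0.4066 0.3714 0.211 ]
231 205 306 255.5 [0.4101 0.3716 0.211 ]
237 203 307 255.0 [0.4135 0.3712 0.211 ]
243 202 308 255.0 [0.4171 0.371  0.211 ]
249 202 309 255.5 [0.4207 0.3711 0.211 ]
255 203 308 255.5 [0.4243 0.371  0.211 ]
261 205 306 255.5 [0.428  0.3708 0.211 ]
```

Request:
arm_command(
  increments=[
    [-0.06,0.02,0.15,0,0,-0.011],
    [-0.1315,0.037,0.35,0,0,-0.011],
    [-0.1315,0.037,0.55,0,0,-0.011],
    [-0.1315,0.037,0.66,0,0,-0.011],
    [-0.1315,0.037,0.66,0,0,-0.011],
  ],
)

```text
t: 5.25
tool_pos: [0.4499, 0.3755, 0.2305]
orientation: [-0.013, -3.138, 0.005]
force: [-0.4, -0.1, -1.6]
opening: 0.0598
gripper_force: 15.0
```

Run:
```python
from h import *
w=cam("wrist");  s=read_state(); print(s["tool_pos"],s["orientation"],s["force"])
import pickle; pickle.dump(w,open("w3.pkl","wb"))
cv2.imwrite("pics/w3.png",cv2.resize(w["image"][60:280,120:400],None,fx=2.7,fy=2.7,interpolation=cv2.INTER_CUBIC))
for y in (-.043,.043): print(proj(w,(.4195,.3765+y,.006)))
```

```text
[0.45053731 0.37620817 0.23243274] [-1.29956799e-02 -3.14032974e+00  1.55543262e-03] [ 0.51202447  0.32783352 -0.84651235]
[200.59003168 172.92119112]
[312.65092458 171.95224714]
```

View pics/w3.png

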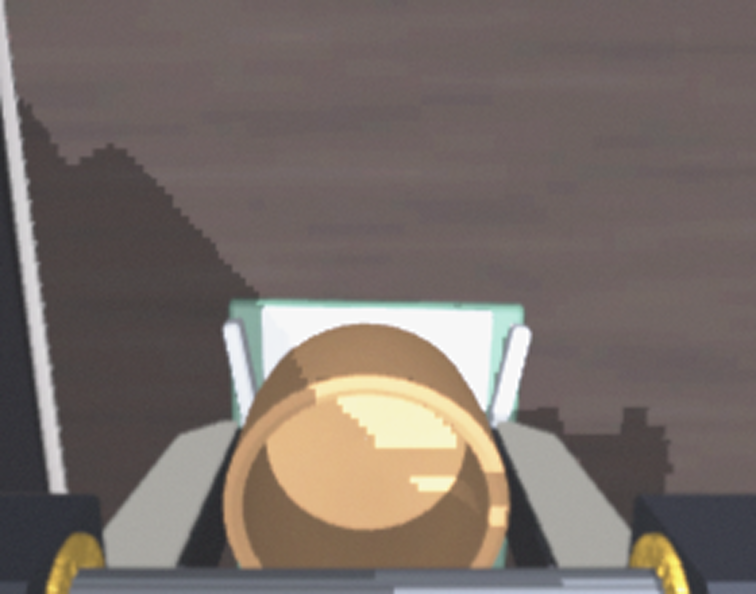

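The tray's front corners are at ≈ (205,172) and (314,173) in full-image pixels, centred at 259.4. The pot is centred at ≈ 256, so it needs about 2 mm more in +y. I correct that and lower it.

Request:
arm_command(
  increments=[
    [0,0.01,0,0,0,0],
    [0,0.01,0.04,0,0,0],
    [0,0.01,0.075,0,0,0],
    [0,0.01,0.095,0,0,0],
    [0,0.01,0.103,0,0,0],
  ],
)

```text
t: 5.92
tool_pos: [0.4502, 0.3792, 0.2124]
orientation: [-0.01, -3.141, 0.001]
force: [-8.1, -5.7, 12.5]
opening: 0.0601
gripper_force: 15.0
```

Request:
arm_command(
  increments=[
    [0,0,0,0,0,0],
    [0,0,0.002,0,0,0],
    [0,0,0.004,0,0,0],
    [0,0,0.004,0,0,0],
    [0,0,0.004,0,0,0],
  ],
)

```text
t: 6.55
tool_pos: [0.4503, 0.3792, 0.2124]
orientation: [-0.01, -3.141, 0.001]
force: [-6.1, -4.3, 9.8]
opening: 0.0602
gripper_force: 15.0
```

Request:
arm_command(
  increments=[
    [0,0,0,0,0,0],
    [0,0,0,0,0,0],
    [0,0,0,0,0,0],
    [0,0,-0.1,0,0,0],
    [0,0,-0.3,0,0,0],
  ],
  fingers=-1,
)

```text
t: 7.18
tool_pos: [0.4497, 0.3788, 0.2711]
orientation: [-0.011, -3.139, 0.003]
force: [0.5, -0.1, 0.6]
opening: 0.0929
gripper_force: 0.0
```

Run:
```python
from h import *
w=cam("wrist");  s=read_state(); print(s["tool_pos"],s["orientation"],s["force"],s["opening"])
cv2.imwrite("pics/w4.png",w["image"][60:330,100:420])
```

```text
[0.4517939  0.38031725 0.27905418] [0.01040314 3.13602399 0.00620609] [2.75540308 2.50176456 4.21146557] 0.09301898435635807
```

View pics/w4.png

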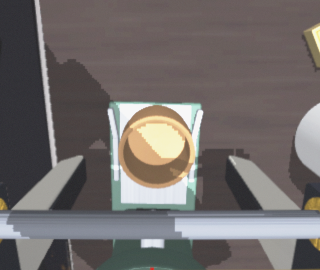

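The pot stands upright between the rails at crop (157,147), i.e. full-image (257,207). I go in front of it with the fingers closed.

Request:
arm_command(
  increments=[
    [0.2,0,0,0,0,0],
    [0.35,0,0,0,0,0],
    [0.35,0,0.05,0,0,0],
    [0.35,0,0.25,0,0,0],
    [0.35,0,0.315,0,0,0],
  ],
  fingers=1,
  force=10,
)

```text
t: 7.85
tool_pos: [0.3802, 0.3791, 0.2065]
orientation: [-0.011, -3.139, 0.003]
force: [-0.0, -0.3, -0.1]
opening: 0.0481
gripper_force: 0.0
```

Request:
arm_command(
  increments=[
    [-0.02,0,0,0,0,0],
    [-0.04,0,0,0,0,0],
    [-0.06,0,0,0,0,0],
    [-0.08,0,0,0,0,0],
    [-0.1,0,0,0,0,0],
  ],
)

```text
t: 8.48
tool_pos: [0.4008, 0.3797, 0.2087]
orientation: [0.011, 3.141, 0.001]
force: [0.2, 0.0, 0.7]
opening: 0.0009
gripper_force: 0.0
```

Run:
```python
from h import *
w=cam("wrist");  s=read_state(); print(s["tool_pos"],s["orientation"],s["force"],s["opening"])
cv2.imwrite("pics/w5.png",w["image"][60:384,100:420])
```

```text
[0.40112708 0.37960389 0.2087009 ] [1.09070630e-02 3.14086421e+00 5.88837165e-04] [ 0.07556765  0.48743313 -0.19678831] 0.0005910782555382967
```

View pics/w5.png

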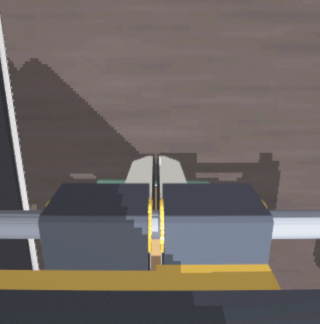

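Request:
arm_command(
  increments=[
    [-0.02,0,0,0,0,0],
    [-0.04,0,0,0,0,0],
    [-0.06,0,0,0,0,0],
    [-0.08,0,0,0,0,0],
    [-0.1,0,0,0,0,0],
  ],
)

```text
t: 9.15
tool_pos: [0.4205, 0.3795, 0.2082]
orientation: [-0.01, -3.141, 0.0]
force: [-2.5, -0.3, 0.4]
opening: 0.0005
gripper_force: 1.0
```

Request:
arm_command(
  increments=[
    [-0.02,0,0,0,0,0],
    [-0.035,0,0,0,0,0],
    [-0.05,0,0,0,0,0],
    [-0.065,0,0,0,0,0],
    [-0.075,0,0,0,0,0],
  ],
)

```text
t: 9.78
tool_pos: [0.4354, 0.3792, 0.2082]
orientation: [-0.011, -3.141, 0.001]
force: [-3.6, -0.6, 1.8]
opening: 0.0004
gripper_force: 1.7
```

Request:
arm_command(
  increments=[
    [-0.006,0,0,0,0,0],
    [-0.012,0,0,0,0,0],
    [-0.018,0,0,0,0,0],
    [-0.024,0,0,0,0,0],
    [-0.03,0,0,0,0,0],
  ],
)

```text
t: 10.4
tool_pos: [0.4414, 0.3792, 0.2082]
orientation: [-0.011, -3.141, 0.0]
force: [-3.7, -1.6, 0.5]
opening: 0.0008
gripper_force: 1.9
```

Request:
arm_command(
  increments=[
    [-0.005,0,0,0,0,0],
    [-0.01,0,0,0,0,0],
    [-0.015,0,0,0,0,0],
    [-0.02,0,0,0,0,0],
    [-0.025,0,0,0,0,0],
  ],
)

```text
t: 11.02
tool_pos: [0.4464, 0.3792, 0.2083]
orientation: [-0.011, -3.141, 0.0]
force: [-4.1, -2.8, 2.3]
opening: 0.0003
gripper_force: 2.2
```

Request:
arm_command(
  increments=[
    [-0.0025,0,0,0,0,0],
    [-0.005,0,0,0,0,0],
    [-0.0075,0,0,0,0,0],
    [-0.01,0,0,0,0,0],
    [-0.0125,0,0,0,0,0],
  ],
)

```text
t: 11.65
tool_pos: [0.4489, 0.3793, 0.2083]
orientation: [-0.01, -3.142, 0.0]
force: [-3.6, -2.9, -0.1]
opening: 0.0007
gripper_force: 1.7
```

Request:
arm_command(
  increments=[
    [-0.0025,0,0,0,0,0],
    [-0.005,0,0,0,0,0],
    [-0.0075,0,0,0,0,0],
    [-0.01,0,0,0,0,0],
    [-0.0125,0,0,0,0,0],
  ],
)

```text
t: 12.28
tool_pos: [0.4514, 0.3793, 0.2084]
orientation: [0.011, 3.142, 0.0]
force: [-2.9, -2.4, 0.9]
opening: 0.0005
gripper_force: 1.7
```

Request:
arm_command(
  increments=[
    [-0.002,0,0,0,0,0],
    [-0.004,0,0,0,0,0],
    [-0.006,0,0,0,0,0],
    [-0.008,0,0,0,0,0],
    [-0.01,0,0,0,0,0],
  ],
)

```text
t: 12.9
tool_pos: [0.4532, 0.3792, 0.2082]
orientation: [-0.011, -3.141, 0.0]
force: [-4.6, -3.0, 0.8]
opening: 0.0008
gripper_force: 2.5
```

Request:
arm_command(
  increments=[
    [-0.0015,0,0,0,0,0],
    [-0.003,0,0,0,0,0],
    [-0.0045,0,0,0,0,0],
    [-0.006,0,0,0,0,0],
    [-0.0075,0,0,0,0,0],
  ],
)

```text
t: 13.52
tool_pos: [0.4538, 0.3793, 0.2081]
orientation: [-0.01, -3.139, 0.001]
force: [-10.6, -3.4, 5.0]
opening: 0.0007
gripper_force: 5.6
```

Run:
```python
from h import *
w=cam("wrist");  s=read_state(); print(s["tool_pos"],s["orientation"],s["force"],s["opening"])
```

```text
[0.4538377  0.37930276 0.20810202] [-1.01934863e-02 -3.13855818e+00  1.01884987e-03] [-10.78503206  -2.96056303   5.38196266] 0.0006117828801715473
```

Force in x rose to about 10.6 N at the predicted depth, so the pot is home. I back off and go over the dial.

Request:
arm_command(
  increments=[
    [0.06,0,0,0,0,0],
    [0.15,0,0,0,0,0],
    [0.15,0,-0.25,0,0,0],
    [0.15,0,-0.55,0,0,0],
    [0.15,0,-0.85,0,0,0],
  ],
)

```text
t: 14.2
tool_pos: [0.4246, 0.3796, 0.3807]
orientation: [0.01, 3.139, 0.002]
force: [0.7, 0.2, 0.7]
opening: 0.0006
gripper_force: 0.0
```

Request:
arm_command(
  increments=[
    [0,0,-0.2,0,0,0],
    [-0.2,-0.01,-0.36,0,0,0],
    [-0.45,-0.01,-0.36,0,0,0],
    [-0.65,-0.01,-0.36,0,0,0],
    [-0.65,-0.01,-0.36,0,0,0],
  ],
  fingers=-1,
)

```text
t: 14.82
tool_pos: [0.5571, 0.3761, 0.4493]
orientation: [0.014, 3.141, 0.0]
force: [-0.4, 0.4, 0.3]
opening: 0.0459
gripper_force: 0.0
```

Run:
```python
from h import *
w=cam("wrist");  s=read_state(); print(s["t"],s["tool_pos"],s["orientation"],s["force"],s["opening"])
import pickle; pickle.dump(w,open("w6.pkl","wb"))
cv2.imwrite("pics/w6.png",cv2.resize(w["image"][50:290,130:390],None,fx=2.4,fy=2.4,interpolation=cv2.INTER_CUBIC))
for p in ((.5545,.377,.199),(.5325,.377,.199),(.4925,.377,.056)): print(proj(w,p))
```

```text
14.875 [0.55581558 0.37643108 0.44979081] [1.26010378e-02 3.14112853e+00 5.81818206e-04] [-0.45552319  0.99819699  0.31545806] 0.049866508962986625
[255.87147453 195.49382043]
[255.63328562 171.17025815]
[255.20519508 118.57763883]
```

View pics/w6.png

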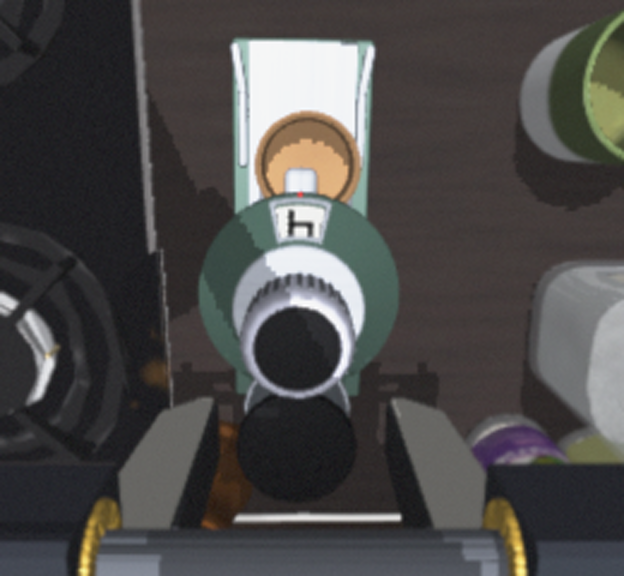

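The dial's top is at about (254,195) in full-image pixels and the window shows 4 (upside down in this view). The pot is under the spout at (258,117). I descend and close on the dial gently.

Request:
arm_command(
  increments=[
    [0.005,-0.006,0,0,0,0],
    [0.005,-0.006,0.12,0,0,0],
    [0.005,-0.006,0.3,0,0,0],
    [0.005,-0.006,0.45,0,0,0],
    [0.005,-0.006,0.493,0,0,0],
  ],
)

```text
t: 15.5
tool_pos: [0.5523, 0.3754, 0.3499]
orientation: [-0.009, -3.139, 0.002]
force: [-0.6, -0.0, -0.5]
opening: 0.0927
gripper_force: 0.0
```

Request:
arm_command(
  increments=[
    [0,0,0,0,0,0],
    [0,0,0,0,0,0],
    [0,0,0,0,0,0],
    [0,0,0,0,0,0],
    [0,0,0,0,0,0],
  ],
  fingers=1,
  force=3,
)

```text
t: 16.12
tool_pos: [0.5539, 0.3754, 0.352]
orientation: [0.011, 3.141, 0.0]
force: [0.2, 0.6, 0.2]
opening: 0.0472
gripper_force: 0.0
```

Request:
arm_command(
  increments=[
    [0,0,0,0,0,0],
    [0,0,0,0,0,0],
    [0,0,0,0,0,0],
    [0,0,0,0,0,0],
    [0,0,0,0,0,0],
  ],
)

```text
t: 16.75
tool_pos: [0.554, 0.3749, 0.3519]
orientation: [0.011, 3.141, -0.001]
force: [-1.0, -5.4, 3.0]
opening: 0.0443
gripper_force: 3.0
```

Request:
arm_command(
  increments=[
    [0,-0.002,0,0,0,0],
    [0,-0.004,0,0,0,0],
    [0,-0.004,0,0,0,0],
    [0,-0.004,0,0,0,0],
    [0,-0.004,0,0,0,0],
  ],
)

```text
t: 17.38
tool_pos: [0.5539, 0.3746, 0.3518]
orientation: [0.011, 3.141, 0.0]
force: [-0.2, -3.3, 3.0]
opening: 0.0436
gripper_force: 3.0
```

Request:
arm_command(
  increments=[
    [0,-0.003,0,0,0,0],
    [0,-0.006,0,0,0,0],
    [0,-0.006,0,0,0,0],
    [0,-0.006,0,0,0,0],
    [0,-0.006,0,0,0,0],
  ],
)

```text
t: 18.0
tool_pos: [0.5537, 0.3739, 0.3519]
orientation: [0.01, 3.142, 0.002]
force: [0.6, 6.2, 1.6]
opening: 0.0442
gripper_force: 3.0
```

Request:
arm_command(
  increments=[
    [0,0,0,0,0,0],
    [0,0,0,0,0,0],
    [0,0,0,0,0,0],
    [0,0,0,0,0,0],
    [0,0,0,0,0,0],
  ],
  force=25,
)

```text
t: 18.62
tool_pos: [0.5537, 0.3739, 0.3519]
orientation: [0.01, 3.142, 0.002]
force: [1.0, 4.7, 2.6]
opening: 0.0434
gripper_force: 25.0
```

Request:
arm_command(
  increments=[
    [0,0.003,0,0,0,0],
    [0,0.003,0,0,0,0],
    [0,0.003,0.004,0,0,0],
    [0,0.003,0.008,0,0,0],
    [0,0.003,0.012,0,0,0],
  ],
)

```text
t: 19.25
tool_pos: [0.5538, 0.3741, 0.3495]
orientation: [0.01, 3.141, 0.001]
force: [-0.8, 4.6, 3.8]
opening: 0.0437
gripper_force: 25.0
```

Request:
arm_command(
  increments=[
    [0,0,0.003,0,0,0],
    [0,0,0.006,0,0,0],
    [0,0,0.009,0,0,0],
    [0,0,0.012,0,0,0],
    [0,0,0.015,0,0,0],
  ],
)

```text
t: 19.88
tool_pos: [0.5538, 0.3741, 0.3466]
orientation: [0.01, 3.141, 0.001]
force: [-1.5, 4.8, 6.1]
opening: 0.0434
gripper_force: 25.0
```

```bash
python3 -c "
from h import *
s=read_state(); print(s['tool_pos'],s['force'],s['wrist_torque'],s['opening'],s['q'])"
```

```text
[0.55378647 0.37411493 0.34662103] [-1.45841297  4.84626612  6.1393386 ] [1.0144741  0.08646343 0.06494048] 0.04336824576678029 [ 5.17366688e-01  3.43445682e-01  1.34783180e+00  2.81554148e-04
  1.44994344e+00 -1.04685338e+00]
```

Request:
arm_command(
  increments=[
    [0,0.001,0.0007,0,0,0],
    [0,0.002,0.0014,0,0,0],
    [0,0.002,0.002,0,0,0],
    [0,0.002,0.0025,0,0,0],
    [0,0.002,0.003,0,0,0],
  ],
)

```text
t: 20.5
tool_pos: [0.5538, 0.3743, 0.346]
orientation: [-0.011, -3.142, 0.0]
force: [-1.3, 3.4, 6.1]
opening: 0.0438
gripper_force: 25.0
```

Request:
arm_command(
  increments=[
    [0,0.001,0.0006,0,0,0],
    [0,0.002,0.0012,0,0,0],
    [0,0.002,0.0018,0,0,0],
    [0,0.002,0.0024,0,0,0],
    [0,0.002,0.003,0,0,0],
  ],
)

```text
t: 21.12
tool_pos: [0.5539, 0.3744, 0.3454]
orientation: [-0.011, -3.141, 0.001]
force: [-2.2, 1.9, 6.6]
opening: 0.0437
gripper_force: 25.0
```

Request:
arm_command(
  increments=[
    [0,0.001,0.0006,0,0,0],
    [0,0.002,0.0012,0,0,0],
    [0,0.002,0.0018,0,0,0],
    [0,0.002,0.0024,0,0,0],
    [0,0.002,0.003,0,0,0],
  ],
)

```text
t: 21.75
tool_pos: [0.5539, 0.3746, 0.3452]
orientation: [-0.011, -3.142, 0.002]
force: [-3.3, -0.5, 9.5]
opening: 0.0436
gripper_force: 25.0
```

Request:
arm_command(
  increments=[
    [0,0,0.0003,0,0,0],
    [0,0,0.0006,0,0,0],
    [0,0,0.0009,0,0,0],
    [0,0,0.0012,0,0,0],
    [0,0,0.0015,0,0,0],
  ],
)

```text
t: 22.38
tool_pos: [0.5539, 0.3746, 0.3451]
orientation: [0.011, 3.142, -0.002]
force: [-4.3, -0.3, 10.2]
opening: 0.0437
gripper_force: 25.0
```

Request:
arm_command(
  increments=[
    [0,0,0.0006,0,0,0],
    [0,0,0.0012,0,0,0],
    [0,0,0.0018,0,0,0],
    [0,0,0.0024,0,0,0],
    [0,0,0.0024,0,0,0],
  ],
)

```text
t: 23.0
tool_pos: [0.5539, 0.3746, 0.345]
orientation: [0.011, 3.141, -0.001]
force: [-5.3, -0.8, 11.5]
opening: 0.0435
gripper_force: 25.0
```

Request:
arm_command(
  increments=[
    [0.001,0,0.0005,0,0,0],
    [0.002,0,0.001,0,0,0],
    [0.003,0,0.001,0,0,0],
    [0.003,0,0.001,0,0,0],
    [0.003,0,0.001,0,0,0],
  ],
)

```text
t: 23.62
tool_pos: [0.5536, 0.3746, 0.345]
orientation: [0.011, 3.14, -0.001]
force: [-2.6, -1.2, 12.3]
opening: 0.0434
gripper_force: 25.0
```

Request:
arm_command(
  increments=[
    [0,0,0,0,0,0.002],
    [0,0,0,0,0,0.004],
    [0,0,0,0,0,0.007],
    [0,0,0,0,0,0.01],
    [0,0,0,0,0,0.013],
  ],
)

```text
t: 24.25
tool_pos: [0.5536, 0.3746, 0.345]
orientation: [0.076, 3.139, -0.001]
force: [-2.0, -0.6, 12.0]
opening: 0.0435
gripper_force: 25.0
```

```bash
python3 -c "
from h import *
s=read_state(); print(s['tool_pos'],s['force'],s['wrist_torque'],s['opening'],s['q'][5])"
```

```text
[0.55360765 0.3745835  0.34500691] [-2.04735455 -0.63305787 12.00332569] [0.02937549 0.31211591 0.03208375] 0.04353592671136813 -1.0037124811358664
```

Request:
arm_command(
  increments=[
    [0,0,0,0,0,0.003],
    [0,0,0,0,0,0.006],
    [0,0,0,0,0,0.009],
    [0,0,0,0,0,0.013],
    [0,0,0,0,0,0.017],
  ],
)

```text
t: 24.88
tool_pos: [0.5536, 0.3746, 0.345]
orientation: [0.16, 3.136, -0.001]
force: [-2.4, -1.8, 12.1]
opening: 0.0437
gripper_force: 25.0
```

```bash
python3 -c "
from h import *
s=read_state(); print(s['tool_pos'],s['force'],s['wrist_torque'],s['opening'],s['q'][5])"
```

```text
[0.55361526 0.37458866 0.34500648] [-2.3836525  -1.80705591 12.06862011] [0.04565631 0.3268441  0.07986122] 0.0436746438157298 -0.9501995767625652
```

Request:
arm_command(
  increments=[
    [0,0,0,0,0,0.005],
    [0,0,0,0,0,0.01],
    [0,0,0,0,0,0.015],
    [0,0,0,0,0,0.02],
    [0,0,0,0,0,0.025],
  ],
)

```text
t: 25.5
tool_pos: [0.5536, 0.3746, 0.345]
orientation: [0.283, 3.127, -0.001]
force: [-2.5, -0.4, 12.0]
opening: 0.0434
gripper_force: 25.0
```

```bash
python3 -c "
from h import *
s=read_state(); print(s['tool_pos'],s['force'],s['wrist_torque'],s['opening'],s['q'][5])"
```

```text
[0.55361357 0.37458717 0.34499051] [-2.48023684 -0.36821272 12.00404478] [ 0.02993115  0.34058954 -0.0051564 ] 0.04342637636621303 -0.871555085389795
```

The dial turns freely; I continue to 72° in total.

Request:
arm_command(
  increments=[
    [0,0,0,0,0,0.025],
    [0,0,0,0,0,0.05],
    [0,0,0,0,0,0.075],
    [0,0,0,0,0,0.1],
    [0,0,0,0,0,0.12],
  ],
)

```text
t: 26.12
tool_pos: [0.5536, 0.3746, 0.345]
orientation: [0.867, 3.018, -0.0]
force: [-1.7, -1.1, 12.3]
opening: 0.0438
gripper_force: 25.0
```

Request:
arm_command(
  increments=[
    [0,0,0,0,0,0.025],
    [0,0,0,0,0,0.05],
    [0,0,0,0,0,0.075],
    [0,0,0,0,0,0.1],
    [0,0,0,0,0,0.12],
  ],
)

```text
t: 26.75
tool_pos: [0.5536, 0.3747, 0.345]
orientation: [1.417, 2.802, 0.0]
force: [-2.4, -0.2, 11.9]
opening: 0.0438
gripper_force: 25.0
```

Request:
arm_command(
  increments=[
    [0,0,0,0,0,0.025],
    [0,0,0,0,0,0.05],
    [0,0,0,0,0,0.075],
    [0,0,0,0,0,0.095],
    [0,0,0,0,0,0.105],
  ],
)

```text
t: 27.38
tool_pos: [0.5537, 0.3747, 0.345]
orientation: [1.857, 2.532, 0.001]
force: [-1.2, 0.3, 11.9]
opening: 0.0438
gripper_force: 25.0
```

Request:
arm_command(
  increments=[
    [0,0,0,0,0,0],
    [0,0,0,0,0,0],
    [0,0,0,0,0,0],
    [0,0,0,0,0,0],
    [0,0,0,0,0,0],
  ],
)

```text
t: 28.0
tool_pos: [0.5537, 0.3747, 0.345]
orientation: [1.855, 2.534, 0.001]
force: [-2.1, 0.5, 11.2]
opening: 0.0438
gripper_force: 25.0
```

```bash
python3 -c "
from h import *
s=read_state(); print(s['tool_pos'],s['orientation'],s['force'],s['wrist_torque'],s['opening'],s['q'][5])
a=R.from_rotvec([.011,3.141,-.001]);b=R.from_rotvec(s['orientation']);print((a.inv()*b).as_rotvec(degrees=True))"
```

```text
[0.55367246 0.37466499 0.34500779] [1.85484564e+00 2.53366583e+00 9.27406560e-04] [-2.12481792  0.53294091 11.21837588] [ 0.09007221  0.39765011 -0.06393839] 0.043763581534962216 0.21179910808825556
[-4.72380840e-02 -4.29742642e-02  7.20129204e+01]
```

Request:
arm_command(
  increments=[
    [0,0,0,0,0,0],
    [0,0,0,0,0,0],
    [0,0,0,0,0,0],
    [0,0,0,0,0,0],
    [0,0,0,0,0,0],
  ],
  fingers=-1,
)

```text
t: 28.62
tool_pos: [0.5532, 0.3751, 0.3434]
orientation: [-1.855, -2.535, 0.001]
force: [0.7, -0.4, -0.6]
opening: 0.0889
gripper_force: 0.0
```

Request:
arm_command(
  increments=[
    [0,0,-0.1,0,0,0],
    [0,0,-0.3,0,0,0],
    [0,0,-0.55,0,0,-0.04],
    [0,0,-0.6,0,0,-0.09],
    [0,0,-0.6,0,0,-0.14],
  ],
)

```text
t: 29.25
tool_pos: [0.5533, 0.3753, 0.4681]
orientation: [1.248, 2.879, 0.007]
force: [0.8, 0.5, -0.0]
opening: 0.0929
gripper_force: 0.0
```

Request:
arm_command(
  increments=[
    [0,0,0,0,0,-0.05],
    [0,0,0,0,0,-0.1],
    [0,0,0,0,0,-0.15],
    [0,0,0,0,0,-0.2],
    [0,0,0,0,0,-0.25],
  ],
)

```text
t: 29.88
tool_pos: [0.5532, 0.3752, 0.4656]
orientation: [0.052, 3.139, 0.002]
force: [0.2, -0.7, 0.2]
opening: 0.0932
gripper_force: 0.0
```

Run:
```python
from h import *
w=cam("wrist"); a=cam("scene"); s=read_state(); print(s["t"],s["tool_pos"],s["orientation"],s["force"],s["opening"])
cv2.imwrite("pics/w7.png",np.hstack([cv2.resize(w["image"][50:290,130:390],None,fx=2,fy=2,interpolation=cv2.INTER_CUBIC),cv2.resize(a["image"][140:210,230:300],(270,270)).repeat(1,0)[:480] if 0 else np.vstack([cv2.resize(a["image"][140:210,230:300],(270,270)),np.zeros((210,270,3),np.uint8)])]))
```

```text
29.975 [0.55319361 0.37514892 0.46542957] [5.66712996e-02 3.13945716e+00 1.45959185e-03] [-0.47229108 -0.45595664 -0.21519534] 0.09292050838555309
```

View pics/w7.png

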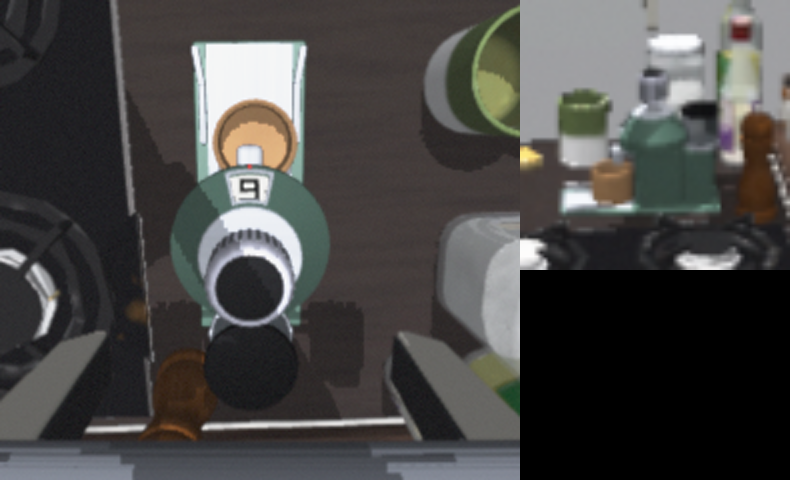

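The window shows 6 (seen upside down) and the pot is home under the spout. I check the dial height and the seat distance by numbers.

Run:
```python
from h import *
import pickle; w0=pickle.load(open("w6.pkl","rb")); w=cam("wrist")
a0=pickle.load(open("c0.pkl","rb"))[0]; a=cam("scene")
# black dial top: fit circle, predicted diameter ratio
for c,n in((w0,"before"),(w,"now")):
    g=cv2.cvtColor(c["image"],cv2.COLOR_BGR2GRAY); m=(g<45).astype(np.uint8)
    k,l,st,ce=cv2.connectedComponentsWithStats(m); i=l[194,254]; D=np.sqrt(st[i,4]*4/np.pi)
    h=c["T"][2,3]-.199; print(n,st[i],ce[i],"D*range",D*h, D)
    hsv=cv2.cvtColor(c["image"],cv2.COLOR_BGR2HSV); m=((hsv[...,0]>5)&(hsv[...,0]<25)&(hsv[...,1]>60)&(hsv[...,2]>50)).astype(np.uint8); m[:90]=0;m[150:]=0;m[:,:220]=0;m[:,300:]=0
    p=cv2.findContours(m,0,2)[0]; p=max(p,key=cv2.contourArea); x,y,W,H=cv2.boundingRect(p)
    q=onz(c,x+W/2-.5,y+W/2,.056); d=onz(c,*ce[i],.199); print((x,y,W,H),q.round(4),d.round(4),np.hypot(*(q-d)[:2]))
A,B=[x["image"][140:166,258:285].astype(np.float32) for x in(a0,a)]
print("scene shift of dial",cv2.phaseCorrelate(cv2.cvtColor(A,cv2.COLOR_BGR2GRAY),cv2.cvtColor(B,cv2.COLOR_BGR2GRAY)))
```

```text
before [237 179  34  33 776] [251.90979381 196.29123711] D*range 7.201617633325555 31.433006326383836
(236, 96, 44, 39) [0.4918 0.3801 0.056 ] [0.5552 0.3735 0.199 ] 0.06376256475293483
now [239 179  31  31 643] [252.58786936 195.25816485] D*range 7.013819369495977 28.61281229213077
(236, 100, 43, 36) [0.4934 0.3806 0.056 ] [0.5555 0.3732 0.199 ] 0.06255514494953673
scene shift of dial ((0.48911440497778713, 0.46437506774845794), 0.9994887180616172)
```

Run:
```python
from h import *
import pickle; w0=pickle.load(open("w6.pkl","rb")); w=cam("wrist")
tiles=[]
for c in(w0,w):
    g=cv2.cvtColor(c["image"],cv2.COLOR_BGR2GRAY)[170:222,225:285]; g=cv2.resize(g,None,fx=6,fy=6,interpolation=cv2.INTER_CUBIC); tiles.append(g)
    h=c["T"][2,3]-.199
    for t in(25,35,45,60,80):
        k,l,st,ce=cv2.connectedComponentsWithStats((g<t).astype(np.uint8)); i=l[150,174]
        if i==0: continue
        cn=max(cv2.findContours((l==i).astype(np.uint8),0,1)[0],key=cv2.contourArea); (ex,ey),(e1,e2),an=cv2.fitEllipse(cv2.convexHull(cn))
        u,v=225+ex/6,170+ey/6; print(t,round(u,2),round(v,2),round(e1/6,2),round(e2/6,2),"D*h",round((e1+e2)/12*h,3),onz(c,u,v,.199).round(4))
cv2.imwrite("pics/d.png",np.hstack(tiles))
```

```text
35 254.3 201.71 19.37 29.03 D*h 5.544 [0.5603 0.3755 0.199 ]
45 253.77 195.43 33.14 34.56 D*h 7.756 [0.5544 0.3751 0.199 ]
60 253.79 195.42 33.75 35.28 D*h 7.907 [0.5544 0.3752 0.199 ]
80 253.76 195.45 34.42 35.84 D*h 8.049 [0.5544 0.3751 0.199 ]
45 254.57 194.57 30.49 32.31 D*h 7.681 [0.5546 0.375  0.199 ]
60 254.64 194.48 31.51 32.93 D*h 7.881 [0.5545 0.3751 0.199 ]
80 254.67 194.5 32.18 33.57 D*h 8.042 [0.5546 0.3751 0.199 ]
```

The dial's apparent size and position match the "up" state to under 1 mm. The pot is about 62.5 mm from the axis, and the hand is clear of everything. I hand the job in.

```bash
python3 -c "
from plant import *
print(close_job())"
```

```text
the job is handed in; nothing more can be done
None
```

I handed the job in after about 30 s of robot time: the wooden pot stands against the stop under the spout, the window shows 6, and the dial measures as fully up by camera; the hand-in returned no verdict.

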